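# Tip up a bisque tile and blow it off with a two-speed blow gun

### The arm

A 7-joint arm with a two-finger parallel gripper is mounted at the origin on the work surface. World frame = base frame: x ahead of the robot, y to its left, z up, the work surface at z = 0. Lengths are in m, angles in rad, forces in N, time in s.
With the tool pointing down it reaches from about 0.4 to 0.9 m from the base axis. Payload 5.6 kg.
Tool frame: the origin (TCP) lies between the finger pads; the fingertips stand 17 mm ahead of it and the grasp point (between the pads) lies 2 mm behind it; z points along the fingers, y is the line along which they close (so a half turn about z gives the same grasp; the last joint's range is limited). The gripper opens to 92 mm and grips with 3 to 60 N. Pads are 20 mm wide; open, the fingers measure 128 mm over their backs; the gripper's body (75 mm by 189 mm) begins 69 mm behind the grasp point.
Start: joints at [1.073, 0.468, -0.012, 1.603, 0.006, 1.071, -0.056], TCP at [0.285, -0.584, 0.232] pointing down, gripper open.
Joint ranges: [-2.53, 2.53], [-0.31, 2.02], [-1.57, 1.55], [0.28, 2.44], [-1.29, 4.43], [0.15, 1.84], [-2.92, 2.92]. Speed limits (rad/s): [2.57, 2.57, 3.14, 3.14, 3.14, 3.14, 3.14].

### API

Orientations are given as a rotation vector (axis times angle).
In Python, from cell import state, read_camera, close_job gives the robot as it stands.
- The arm moves only by the shell command python3 -m creep 'ROWS' [FORCE]. ROWS is JSON, a list that holds one entry, the list of rows, each a list of 7 numbers: the shift along the tool's x, y, z in m, then the turn, a rotation vector about the tool's x, y, z in units of 5 degrees (1.0 is 5 degrees), then the closure, from -1 (fully open) to 1 (shut). In form: [[[tx, ty, tz, rx, ry, rz, grip], ...]]. A call has 1 to 8 rows; each row shifts and turns the commanded pose from where the row before left it, along the tool's axes as they then stand; what a row does not reach is not made up. A row lasts 1/12 s, in which the tool goes at most 41.7 mm and 7.16 degrees, less where a joint would pass 70% of its speed; a pose out of reach is approached as far as the arm can. A call with a gripper value outside its range is refused whole. The fingers move at their own pace and stop on an object; FORCE is the grip in N (left out, the last holds). Time passes only in rows, so rows that do not move let the fingers close. It gives the time, the measured TCP pose, the force, the opening and the grip force at its end, in the units of the state.
- state(): the state, without advancing time (a new reading comes with each control period).
- read_camera(name): name is "side" or "top" or "wrist"; returns a dict with "img" (480x640x3 uint8, red, green, blue), "depth" (480x640 float32, m along the optical axis (not along the pixel's ray), 0 where there is no reading), "mtx" (3x3 intrinsics, pixels), "k1" (the pictures are not rectified: a ray, as slopes to the right and down, at radius r is drawn at 1 + k1 r^2 times it, then the intrinsics apply), "view" (4x4, takes a point from world to camera coordinates). Camera axes: x right, y up, looking along -z (the intrinsics and any distortion apply to the point x, -y, -z); pixel columns grow to the right and rows downward; lengths in m; the calibration is good to about 2 mm. A picture is of the moment at which its call begins.
- close_job(): hands the job in; it is judged then, once.
The state is a dict: "t": time; "joint_positions": joint angles; "joint_velocities": joint speeds; "joint_torque": joint torques, N m; "ee_pos": TCP position; "tcp_rot": TCP orientation; "contact_force": force on the tool from outside, world axes, zero at the start; "moment": the same for the moment, N m; "opening": finger opening in m; "grasp_force": force on a finger pad.
Only numpy, scipy, OpenCV 4.12 (cv2) and the standard library are available. Lean on these libraries where they do the work, as an engineer would, in place of code of your own. Each camera call takes 0.05 s, during which the arm holds its last target. There are 200 camera calls.

### The job

Get the bisque tile in the wooden nest ready for glazing: press its edge down at the thumb notch until it stands fully tipped up facing the nozzle, and take your hand off it. Only then squeeze the lever of the clamped blow gun up to its pressure point, the end of the first stage, hold it there for a good second, then squeeze on past it to the end of the second stage and hold that for a good second. Let go so that the lever springs right back, leaving the tile tipped up in its nest and the other things on the bench where they are.

Things in the scene. Friction and masses are not known exactly. Their poses are not given: they have to be found in the camera images.
- nest: Fixed wooden nest block, 164 x 100 x 50 mm, origin at the centre of its underside, z up, x pointing away from the blow gun, along the blast. A 126 x 76 mm open pocket in its top holds the tile, flush with the nest's top, with 3 mm gap all round: no room for fingers. Under the tile is a see-saw floor plate 112 mm long (joint rocker).
- notch (a point): Middle of the thumb notch in the nest's end wall at its -x end, nearest the nozzle, at the height of the nest's top. The notch is 46 mm wide in y and is cut through the 19 mm wall, from the top down to 22 mm above the nest's underside; it gives the fingers room at the tile's edge.
- press_spot (a point): Point fixed to the nest on the top face of the lying tile, near its edge at the notch: 45 mm from the nest's centre towards -x of the nest, mid-width, 50 mm above the nest's underside. Push straight down here with the closed fingers. With the tile fully tipped, its top here is 17 mm lower. Axes as the nest's.
- blow_gun: Fixed two-speed inline blow gun, black with steel lever and nozzle, level on two posts over a base plate; origin at the plate's underside, x along the gun towards the nozzle, z up. Its body bar is 26 mm wide (y -13 to +13 mm), 32 mm tall, its middle 110 mm above the origin, from x -170 to 0 mm; head and bent-down nozzle reach x 97 mm. Posts with 32 mm wide clamps at x -150 and -5 mm.
- lever_pin (a point): Hinge pin of the lever, upright, at x -10, y -21 mm, height 110 mm in the gun's frame. The lever, 7 mm thick, 26 mm tall, 130 mm long, lies along the -y side of the bar at the bar's height and stands out backwards from the pin to its free end. It is squeezed towards +y of the gun, against the bar. Axes as the gun's.
- lever_pad (a point): Place to squeeze: point on the lever's outer face (looking to -y of the gun), mid-height, 85 mm from the pin. It moves with the lever: x -91, y -47 mm in the gun's frame when free; y -37 at the pressure point, y -27 fully squeezed. Bar and lever can be straddled from above: 60 mm over both here when free, 50 mm at the pressure point, 40 mm fully squeezed. Axes turn with the lever.
- rocker (a joint): Tilt of the see-saw floor plate under the tile, rad: 0 flat, 0.36 at its stop with the notch end down and the far end up. Its axis is the nest's y, mid-pocket, 36 mm above the nest's underside. It is stiff with friction (about 3 N on the press spot moves it) and stays where it is left.
- tile: Loose terracotta bisque tile, 120 (x) x 70 (y) x 10 mm, about 0.17 kg, in the nest; origin at the centre of its underside (40 mm above the nest's underside, lying flat), x along its length like the nest's x, z out of its top face.
- trigger_first (a joint): First-stage travel of the lever, rad: 0 free, 0.12 at the pressure point (10 mm at the pad). Spring: 3 N at the pad to start, 6 N at the end. It stays at 0.12 through the second stage. Springs back when let go.
- trigger_second (a joint): Second-stage travel of the lever, rad, added to the first: 0 until the pad is pressed with more than 12 N (the pressure point), then to 0.12 at 16 N, the end of the second stage (10 mm more at the pad). Springs back when let go.
- nozzle_tip (a point): Mouth of the blow gun's nozzle, 92 mm above the gun's origin, aimed at the tile.
- spare_tile: Bystander: another tile, 120 x 70 x 10 mm, lying flat on the bench in the open; not the one to tip. Origin under its centre.
- glaze_jar: Bystander: white lidded jar, 72 mm wide, 80 mm tall. Origin under its centre.
- pot: Bystander: terracotta cup, 76 mm wide, 70 mm tall. Origin under its centre.
- mug: Bystander: white mug, 72 mm wide without its handle, 75 mm tall. Origin under its centre.
- glaze_bowl: Bystander: white bowl, 96 mm wide, 40 mm tall. Origin under its centre.
- brush: Bystander: brush 200 mm long, lying on the bench.
Mind the look-alikes: they are no part of the job. What is meant by the nest is not turquoise, and is the smaller of those in its own colour. What is shaped like the tile but turquoise is not meant.

How it is judged:
On the way, in this order (a step that is already met when the one before it is completed fails the run):
1. the tile in the nest stands tipped up by more than 0.27 rad and the fingers are off it (angle between tile's own z axis and vertical above 0.27 rad and horizontal distance between tile and nest below 0.02 m and z of tile in the frame of nest below 0.06 m and contact force between the fingers and tile below 0.3 N), for 0.3 s.
2. the lever is held at the pressure point for 0.8 s: first stage beyond 0.095 rad, second stage under 0.04 rad (value of joint trigger_first above 0.095 rad and value of joint trigger_second below 0.04 rad), for 0.8 s.
3. the lever is held near the end of the second stage (beyond 0.085 rad) for 0.8 s (value of joint trigger_second above 0.085 rad), for 0.8 s.
At the end, for the whole second after the job is handed in: The tile rests in its nest, tipped up by more than 0.27 rad and within 20 mm of the nest's centre; the lever is back to under 0.02 rad in both stages; every bystander is within 30 mm of where it began (angle between tile's own z axis and vertical above 0.27 rad and horizontal distance between tile and nest below 0.02 m and z of tile in the frame of nest below 0.06 m and value of joint each of trigger_first, trigger_second below 0.02 rad and linear speed of tile below 0.02 m/s and distance of each of spare_tile, glaze_jar, pot, mug, glaze_bowl, brush from where it was at the start of the episode below 0.03 m); the robot touches nothing.
It fails at once if the lever is squeezed (first stage beyond 0.05 rad) while the tile is tipped by less than 0.2 rad (value of joint trigger_first above 0.05 rad and angle between tile's own z axis and vertical below 0.2 rad).
It fails at once if a bystander is pushed more than 30 mm from its place (distance of any of spare_tile, glaze_jar, pot, mug, glaze_bowl, brush from where it was at the start of the episode above 0.03 m).
It also fails if it takes over 58 s, if anything falls off the work surface, if the arm or the gripper's body presses on something with over 40 N, if the wrist force passes 120 N, or if a joint passes its speed limit or range.

## Working session

There is one attempt and no reset: what is moved stays moved. The work goes in short steps, Python scripts to look and compute and a shell command to move; the robot and the scene stay as the last step left them, time stands still between calls to the robot, and variables do not carry over. Pictures are saved under pics/ and viewed, at most 10 in all, crops included, and the job is handed in when it is done.

```bash
ls; mkdir -p pics; cat > h.py <<'E'
import numpy as np, cv2
from cell import state, read_camera
def rays(c,uv):
    K=c["mtx"];uv=np.asarray(uv,float).reshape(-1,1,2)
    d=np.array([c["k1"],0,0,0,0],float)
    n=cv2.undistortPoints(uv,np.array(K,float),d).reshape(-1,2)
    V=np.array(c["view"]);R=V[:3,:3];t=V[:3,3]
    o=-R.T@t
    D=np.c_[n[:,0],-n[:,1],-np.ones(len(n))]@R
    return o,D
def onz(c,uv,z):
    o,D=rays(c,uv); return o+D*((z-o[2])/D[:,2])[:,None]
def cloud(c):
    v,u=np.mgrid[0:480,0:640]
    o,D=rays(c,np.c_[u.ravel(),v.ravel()])
    P=o+D*c["depth"].reshape(-1,1)
    P[c["depth"].ravel()==0]=np.nan
    return P.reshape(480,640,3)
E
python3 - <<'E'
from h import *
import pickle
for n in("top","side"):
    c=read_camera(n);cv2.imwrite(f"pics/{n}0.png",c["img"][...,::-1]);pickle.dump(c,open(f"{n}0.pkl","wb"))
s=state();print(s["t"],s["ee_pos"],s["tcp_rot"],s["opening"])
E
```

```text
pics
0.1 [ 0.28526284 -0.58353787  0.23073543] [-3.05928678e+00 -7.07824858e-01  7.13026331e-04] 0.09187846826053894
```

View pics/top0.png

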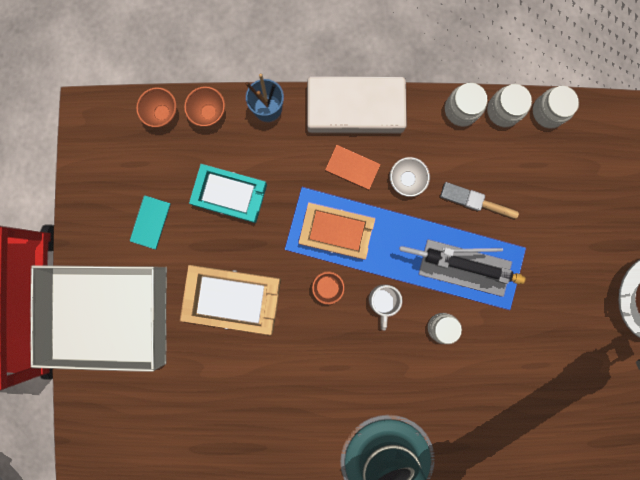

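View pics/side0.png

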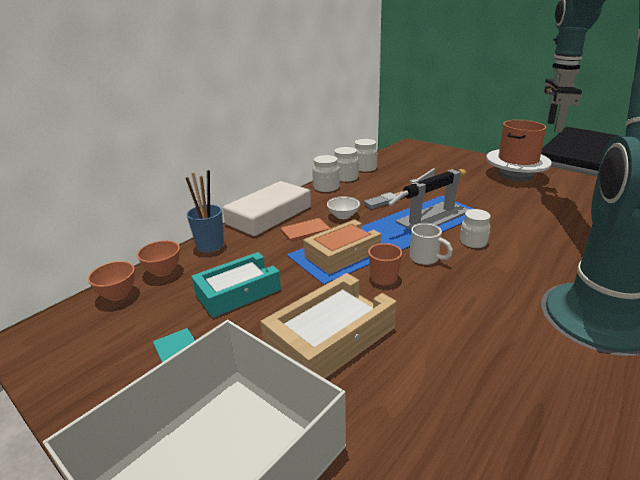

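Nest candidates in the top view are the turquoise one (228,192), the large wooden one with a white tile (230,299), and the small wooden one with a terracotta tile (338,231). By the description I choose the small wooden one, facing the gun at (465,262). Tile look-alikes are the spare terracotta tile (353,166), the turquoise tile (150,222) and the white tiles.

```bash
python3 - <<'E'
from h import *
import pickle
c=pickle.load(open("top0.pkl","rb"));P=cloud(c);im=c["img"]
hsv=cv2.cvtColor(im,cv2.COLOR_RGB2HSV)
sub=np.zeros((480,640),bool);sub[195:268,290:385]=1
# tile: orange-red in window
def rect(m,name):
    m=cv2.morphologyEx(m.astype(np.uint8),cv2.MORPH_OPEN,np.ones((3,3)))
    k=max(cv2.findContours(m,0,2)[0],key=cv2.contourArea)
    q=k.reshape(-1,2);z=np.nanmedian(P[m>0][:,2]);w=onz(c,q,z)
    r=cv2.minAreaRect((w[:,:2]*1000).astype(np.float32));print(name,r,"z",z);return r
H,S,V=[hsv[...,i].astype(int) for i in range(3)]
print(hsv[231,338],hsv[212,320],hsv[200,305])
rect(sub&(H<11)&(S>130)&(V>150),"tile")
rect(sub&(P[...,2]>.035)&(P[...,2]<.07),"nest-by-z")
m=np.zeros((480,640),bool);m[225:310,395:535]=1
rect(m&(P[...,2]>.113)&(V<70),"bar")
rect(m&(P[...,2]>.09),"gun")
g=m&(P[...,2]>.085);Q=P[g];print(Q.min(0),Q.max(0))
for u,v in[(470,300),(440,270),(300,250)]:print(u,v,P[v,u])
cv2.imwrite("pics/c1.png",cv2.resize(im[185:315,285:540,::-1],None,fx=3.1,fy=3.1,interpolation=cv2.INTER_CUBIC))
E
```

```text
[  9 160 220] [  9 163 218] [108 176 224]
tile ((567.746337890625, 127.34728240966797), (119.07318878173828, 70.28514862060547), 76.75008392333984) z 0.05399208480158291
nest-by-z ((565.5277709960938, 128.25830078125), (164.05471801757812, 103.35987854003906), 76.7550048828125) z 0.05392216727541288
bar ((480.34197998046875, -183.3184051513672), (124.02644348144531, 25.737154006958008), 75.24818420410156) z 0.12921833985089837
gun ((500.068115234375, -159.27052307128906), (295.6421813964844, 64.42554473876953), 75.3377685546875) z 0.12811271409632496
[ 0.4424436  -0.30441378  0.09532179] [ 0.52832844 -0.01435132  0.13892057]
470 300 [ 0.39882706 -0.20463975  0.00101773]
440 270 [ 0.47314237 -0.12626946  0.01680146]
300 250 [0.52153532 0.21601171 0.0091363 ]
```

View pics/c1.png

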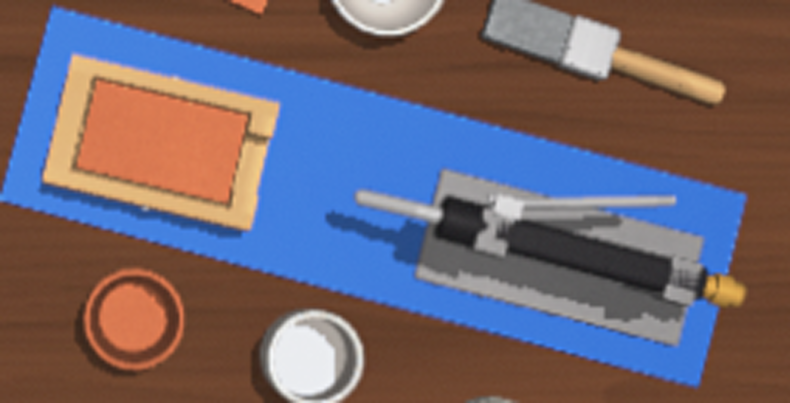

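The crop confirms the choice: the nest's notch (crop 265,145) faces the nozzle tip (360,195). The lever pin is near (510,205) and the free end near (675,200). First I raise the hand clear and turn it so tool x lies along the nest's x.

```bash
cat >> h.py <<'E'
from scipy.spatial.transform import Rotation as Ro
def go(x,y,z,ang):
    s=state();R=Ro.from_rotvec(s["tcp_rot"])
    a=np.radians(ang);T=np.array([[np.cos(a),np.sin(a),0],[np.sin(a),-np.cos(a),0],[0,0,-1.]])
    d=R.inv().apply(np.array([x,y,z])-s["ee_pos"])
    r=(R.inv()*Ro.from_matrix(T)).as_rotvec()
    print("t %.2f"%s["t"],"pos",np.round(s["ee_pos"],4),"shift",np.round(d,4),"turn(5deg)",np.round(np.degrees(r)/5,2),"F",np.round(s["contact_force"],1),"op",round(float(s["opening"]),4))
E
python3 -m creep '[[[0,0,-0.04,0,0,0,1],[0,0,-0.04,0,0,0,1],[0,0,-0.04,0,0,0,1],[0,0,0,0,0,-1.3,1],[0,0,0,0,0,-1.3,1],[0,0,0,0,0,-1.3,1],[0,0,0,0,0,-1.3,1],[0,0,0,0,0,-1.3,1]]]'
python3 -c "from h import *;go(.556,.084,.2,76.7)"
```

```text
t: 0.77
ee_pos: [0.2854, -0.5837, 0.3511]
tcp_rot: [-2.735, -1.544, 0.0]
contact_force: [-0.5, -0.4, -0.9]
opening: 0.0407
grasp_force: 0.0
t 0.77 pos [ 0.2854 -0.5837  0.3511] shift [ 0.7114 -0.1133  0.1515] turn(5deg) [-0.01 -0.01 -3.56] F [-0.5 -0.4 -0.9] op 0.0407
```

```bash
python3 -m creep '[[[0,0,0,0,0,-1.2,1],[0,0,0,0,0,-1.2,1],[0,0,0,0,0,-1.2,1],[0.039,0.006,0,0,0,0,1],[0.039,0.006,0,0,0,0,1],[0.039,0.006,0,0,0,0,1],[0.039,0.006,0,0,0,0,1],[0.039,0.006,0,0,0,0,1]]]'
python3 -m creep '[[[0.039,0.006,0,0,0,0,1],[0.039,0.006,0,0,0,0,1],[0.039,0.006,0,0,0,0,1],[0.039,0.006,0,0,0,0,1],[0.039,0.006,0,0,0,0,1],[0.039,0.006,0,0,0,0,1],[0.039,0.006,0,0,0,0,1],[0.039,0.006,0,0,0,0,1]]]'
python3 -c "from h import *;go(.556,.084,.2,76.7)"
```

```text
t: 1.43
ee_pos: [0.3601, -0.3993, 0.3511]
tcp_rot: [-2.466, -1.945, 0.0]
contact_force: [0.4, 0.7, 0.4]
opening: 0.0007
grasp_force: 0.0
t: 2.1
ee_pos: [0.4793, -0.1072, 0.3515]
tcp_rot: [2.466, 1.946, -0.001]
contact_force: [0.7, -0.6, -0.4]
opening: 0.0005
grasp_force: 0.0
t 2.10 pos [ 0.4793 -0.1072  0.3515] shift [0.2038 0.03   0.1514] turn(5deg) [ 0.    0.01 -0.03] F [ 0.7 -0.6 -0.4] op 0.0005
```

```bash
python3 -m creep '[[[0.0395,0.006,0,0,0,0,1],[0.0395,0.006,0,0,0,0,1],[0.0395,0.006,0,0,0,0,1],[0.0395,0.006,0,0,0,0,1],[0.0395,0.006,0,0,0,0,1],[0,0,0.04,0,0,0,1],[0,0,0.04,0,0,0,1],[0,0,0.04,0,0,0,1]]]'
python3 -m creep '[[[0,0,0,0,0,0,1],[0,0,0,0,0,0,1]]]' >/dev/null
python3 - <<'E'
from h import *
import pickle
go(.556,.084,.1,76.7)
c=read_camera("wrist");cv2.imwrite("pics/w1.png",c["img"][...,::-1])
im=c["img"];H,S,V=[a.astype(int) for a in cv2.split(cv2.cvtColor(im,cv2.COLOR_RGB2HSV))]
P=cloud(c)
m=((H<12)&(S>120)&(V>120)).astype(np.uint8)
ks=sorted(cv2.findContours(m,0,2)[0],key=cv2.contourArea)[-3:]
for k in ks:
    q=k.reshape(-1,2);w=onz(c,q,.052);print(cv2.boundingRect(k),cv2.minAreaRect((w[:,:2]*1000).astype(np.float32)))
    mm=np.zeros_like(m);cv2.drawContours(mm,[k],-1,1,-1);print(np.nanmedian(P[mm>0],0))
E
```

```text
t: 2.77
ee_pos: [0.5544, 0.0772, 0.2302]
tcp_rot: [2.464, 1.948, 0.001]
contact_force: [0.6, -0.9, -0.2]
opening: 0.0005
grasp_force: 0.0
t 2.93 pos [0.5533 0.0759 0.2303] shift [0.0086 0.0014 0.1303] turn(5deg) [-0.05  0.01 -0.03] F [0.  1.  1.1] op 0.0002
(268, 58, 100, 163) ((567.2947387695312, 130.36209106445312), (121.11383056640625, 73.95161437988281), 76.73585510253906)
[0.56854183 0.13414602 0.05314053]
(0, 0, 232, 242) ((410.257568359375, 182.85049438476562), (154.77487182617188, 217.00555419921875), 85.37471771240234)
[ 0.40284957  0.20675226 -0.0004125 ]
(416, 0, 224, 377) ((722.5281372070312, 39.66929626464844), (337.7511901855469, 165.7734832763672), 88.38739013671875)
[ 7.50809259e-01  6.70182446e-02 -6.59327361e-04]
```

View pics/w1.png

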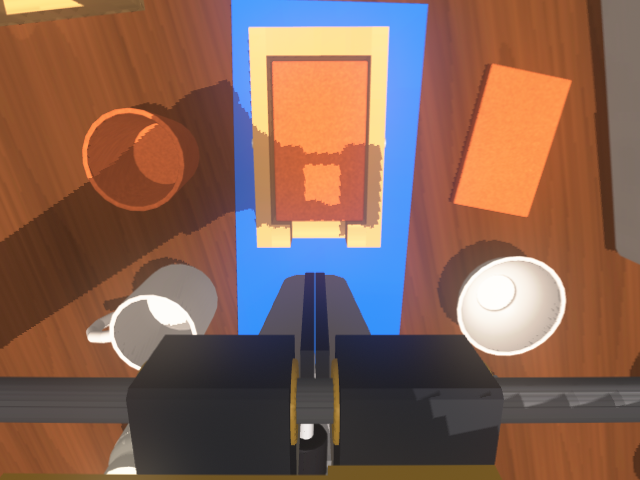

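The wrist view shows the tile lying in the nest (318,140), notch at (318,228), just ahead of the closed fingers. I take the press spot as (0.557, 0.0855).

```bash
python3 -m creep '[[[0.01,0.001,0,0,0,0,1],[0,0,0.036,0,0,0,1],[0,0,0.036,0,0,0,1],[0,0,0.036,0,0,0,1],[0,0,0.030,0,0,0,1],[0,0,0.007,0,0,0,1],[0,0,0,0,0,0,1]]]'
python3 -c "from h import *;go(.5567,.0855,.071,76.7)"
python3 -m creep '[[[0,0,0.004,0,0,0,1],[0,0,0.004,0,0,0,1],[0,0,0.003,0,0,0,1],[0,0,0.003,0,0,0,1],[0,0,0.003,0,0,0,1],[0,0,0.003,0,0,0,1],[0,0,0,0,0,0,1]]]'
```

```text
t: 3.57
ee_pos: [0.5581, 0.0862, 0.0867]
tcp_rot: [-2.466, -1.946, 0.0]
contact_force: [0.2, 0.2, 0.0]
opening: 0.0001
grasp_force: 0.0
t 3.57 pos [0.5581 0.0862 0.0867] shift [-0.001  -0.0012  0.0157] turn(5deg) [-0.01 -0.   -0.03] F [0.2 0.2 0. ] op 0.0001
t: 4.15
ee_pos: [0.5578, 0.0849, 0.0664]
tcp_rot: [2.466, 1.945, -0.001]
contact_force: [0.6, -1.9, 1.8]
opening: 0.0007
grasp_force: 0.9
```

```bash
python3 -m creep '[[[0,0,0.003,0,0,0,1],[0,0,0.003,0,0,0,1],[0,0,0.003,0,0,0,1],[0,0,0.003,0,0,0,1],[0,0,0,0,0,0,1]]]'
python3 -m creep '[[[0,0,0.002,0,0,0,1],[0,0,0.002,0,0,0,1],[0,0,0,0,0,0,1]]]'
```

```text
t: 4.57
ee_pos: [0.5579, 0.0842, 0.0575]
tcp_rot: [2.465, 1.943, -0.004]
contact_force: [-9.2, -8.3, 30.4]
opening: 0.0004
grasp_force: 16.0
t: 4.82
ee_pos: [0.5581, 0.0843, 0.0569]
tcp_rot: [2.463, 1.942, -0.005]
contact_force: [-19.0, -11.2, 57.5]
opening: 0.0005
grasp_force: 30.1
```

```bash
python3 -m creep '[[[0,0,-0.01,0,0,0,1],[0,0,-0.03,0,0,0,1],[0,0,-0.035,0,0,0,1],[0,0,-0.035,0,0,0,1],[0,0,-0.035,0,0,0,1],[0,0,-0.035,0,0,0,1],[-0.025,0,0,0,0,0,-1],[0,0,0,0,0,0,-1]]]'
python3 - <<'E'
from h import *
go(.5567,.0855,.071,76.7)
c=read_camera("wrist");P=cloud(c);im=c["img"];cv2.imwrite("pics/w2.png",im[...,::-1])
H,S,V=[a.astype(int) for a in cv2.split(cv2.cvtColor(im,cv2.COLOR_RGB2HSV))]
m=(H<13)&(S>120)&(np.abs(P[...,0]-.567)<.06)&(np.abs(P[...,1]-.13)<.06)&(P[...,2]>.02)
Q=P[m];A=np.c_[Q[:,:2]-[.567,.129],np.ones(len(Q))]
k=np.linalg.lstsq(A,Q[:,2],rcond=None)[0];print(len(Q),k,"tilt",np.arctan(np.hypot(*k[:2])))
E
```

```text
t: 5.48
ee_pos: [0.5527, 0.0587, 0.2322]
tcp_rot: [2.466, 1.94, 0.003]
contact_force: [0.7, -0.7, -0.6]
opening: 0.0117
grasp_force: 0.0
t 5.48 pos [0.5527 0.0587 0.2322] shift [ 0.0271 -0.003   0.1612] turn(5deg) [ 0.05  0.01 -0.06] F [ 0.7 -0.7 -0.6] op 0.0117
14839 [0.24757889 0.02268522 0.06037296] tilt 0.243675667148296
```

View pics/w2.png

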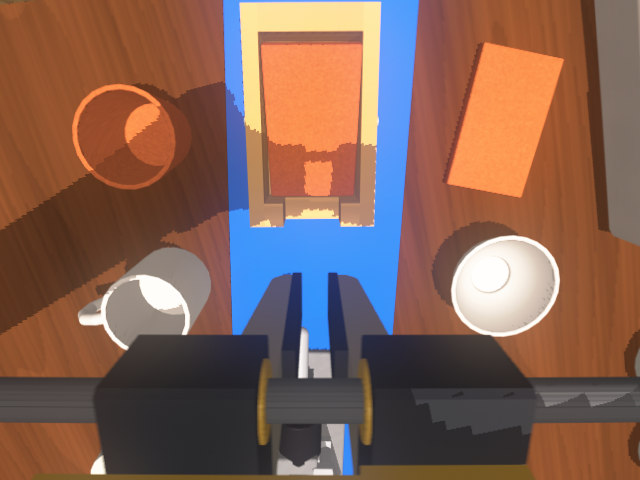

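```bash
python3 - <<'E'
from h import *
c=read_camera("wrist");P=cloud(c)
for col in (285,318,345):print(col,[np.round(P[r,col],3).tolist() for r in (50,80,120,160,185)])
Q=P[50:190,275:350].reshape(-1,3);Q=Q[~np.isnan(Q[:,0])];Q=Q-[.567,.129,0]
X=Q[:,0]*.23+Q[:,1]*.973;Y=Q[:,0]*-.973+Q[:,1]*.23
k=np.linalg.lstsq(np.c_[X,Y,X*0+1],Q[:,2],rcond=None)[0];print(k,np.arctan(np.hypot(*k[:2])))
E
```

```text
285 [[0.56, 0.181, 0.072], [0.555, 0.163, 0.065], [0.548, 0.136, 0.054], [0.539, 0.107, 0.044], [0.533, 0.086, 0.034]]
318 [[0.582, 0.175, 0.072], [0.578, 0.157, 0.065], [0.572, 0.13, 0.054], [0.565, 0.101, 0.044], [0.56, 0.08, 0.035]]
345 [[0.6, 0.171, 0.072], [0.597, 0.153, 0.065], [0.591, 0.126, 0.054], [0.585, 0.096, 0.044], [0.581, 0.075, 0.035]]
[0.37375409 0.00099453 0.05393402] 0.357679079941151
```

The tile stands at 0.358 rad, at the stop, and the hand is off it. Next, the gun.

```bash
python3 -m creep '[[[-0.037,-0.002,0,0,0,0.1,-1],[-0.037,-0.001,0,0,0,0.1,-1],[-0.037,-0.001,0,0,0,0.05,-1],[-0.037,0,0,0,0,0,-1],[-0.037,0,0,0,0,0,-1],[-0.037,0,0,0,0,0,-1],[-0.037,0,0,0,0,0,-1],[0,0,0,0,0,0,-1]]]'
python3 - <<'E'
from h import *
go(.4933,-.2007,.2,75.25)
c=read_camera("wrist");P=cloud(c);im=c["img"];cv2.imwrite("pics/w3.png",im[...,::-1])
E
```

```text
t: 6.25
ee_pos: [0.4812, -0.1954, 0.2287]
tcp_rot: [-2.496, -1.906, 0.005]
contact_force: [0.2, -0.3, -0.1]
opening: 0.0731
grasp_force: 0.0
t 6.25 pos [ 0.4812 -0.1954  0.2287] shift [-0.0019  0.0132  0.0287] turn(5deg) [-0.03  0.02 -0.1 ] F [ 0.2 -0.3 -0.1] op 0.0731
```

View pics/w3.png

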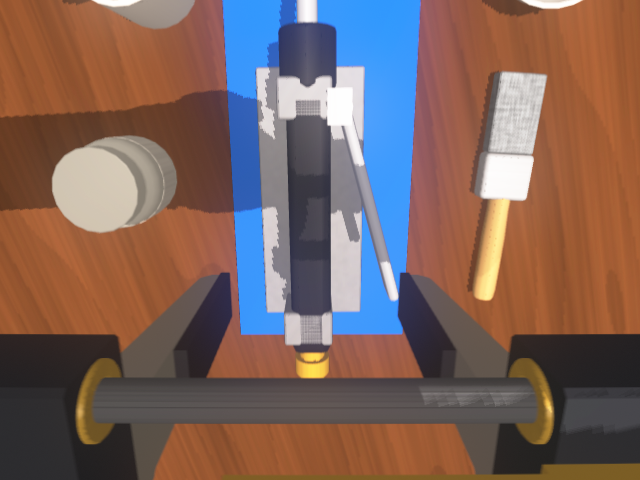

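The wrist view shows the bar at columns 288–331, the pin block at (340,105), and the lever running to its free end at (393,297). I check these against my estimated gun frame.

```bash
python3 - <<'E'
from h import *
c=read_camera("wrist");P=cloud(c)
O=np.array([.4999,-.1088]);a=np.radians(75.25);X=np.array([np.cos(a),np.sin(a)]);Y=np.array([-X[1],X[0]])
im=c["img"].astype(int).sum(2)
g=lambda uv,z:[np.round(((p:=onz(c,[uv],z)[0,:2]-O)@X*1000,p@Y*1000),1).tolist()]
print("bar",g((288,200),.128),g((331,200),.128),"z",P[200,310,2])
print("levend",g((397,297),.125),P[290,390,2],"lev mid out",g((379,230),.125),"pin",g((340,105),.125),P[105,340,2])
print("clamps/plate ends",g((308,78),.13),g((308,343),.13), g((261,312),.012),g((361,310),.012),P[300,280,2])
E
```

```text
bar [[-57.7, 12.4]] [[-57.8, -13.6]] z 0.1291129316717501
levend [[-122.7, -57.0]] 0.1274617095826564 lev mid out [[-77.5, -43.8]] pin [[-2.6, -18.7]] 0.12892582973159816
clamps/plate ends [[11.8, -0.4]] [[-153.1, 1.2]] [[-187.2, 48.3]] [[-185.5, -46.6]] 0.011369502433753953
```

```bash
python3 -m creep '[[[0.006,0.013,0,0,0,-0.1,-1],[0,0,0,0,0,0,-1],[0,0,0,0,0,0,-1],[0,0,0.035,0,0,0,-1],[0,0,0.035,0,0,0,-1],[0,0,0.035,0,0,0,-1],[0,0,0.012,0,0,0,-1],[0,0,0,0,0,0,-1]]]'
python3 - <<'E'
from h import *
go(.4953,-.193,.112,75.25)
O=np.array([.4999,-.1088]);a=np.radians(75.25);X=np.array([np.cos(a),np.sin(a)]);Y=np.array([-X[1],X[0]])
p=state()["ee_pos"][:2]-O;print(p@X,p@Y)
E
```

```text
t: 7.02
ee_pos: [0.4955, -0.1844, 0.1107]
tcp_rot: [-2.472, -1.928, 0.005]
contact_force: [-1.3, 0.3, 0.4]
opening: 0.092
grasp_force: 0.0
t 7.02 pos [ 0.4955 -0.1844  0.1107] shift [-0.0084  0.0019 -0.0013] turn(5deg) [-0.08 -0.02  0.13] F [-1.3  0.3  0.4] op 0.092
-0.07423732842085058 -0.014970448803059108
```

```bash
python3 -m creep '[[[-0.0085,0,0,0,0,0.1,-1],[0,-0.004,0,0,0,0,-1],[0,-0.005,0,0,0,0,-1],[0,0,0,0,0,0,-1],[0,0,0,0,0,0,-1],[0,0,0,0,0,0,-1]]]' 
cat >> h.py <<'E'
def gun():
    O=np.array([.4999,-.1088]);a=np.radians(75.25);X=np.array([np.cos(a),np.sin(a)]);Y=np.array([-X[1],X[0]])
    s=state();p=s["ee_pos"][:2]-O;y=p@Y*1000;w=s["opening"]*500
    print("t %.2f x %.1f y %.1f z %.1f leverfinger %.1f barfinger %.1f Fy %.1f grasp %.1f"%(s["t"],p@X*1000,y,s["ee_pos"][2]*1000,y-w,y+w,s["contact_force"][:2]@Y,s["grasp_force"]))
E
python3 -c "from h import *;gun()"
```

```text
t: 7.52
ee_pos: [0.4874, -0.1923, 0.1145]
tcp_rot: [2.486, 1.918, 0.001]
contact_force: [-1.2, 0.4, 0.3]
opening: 0.0921
grasp_force: 0.0
t 7.52 x -83.9 y -9.1 z 114.5 leverfinger -55.2 barfinger 36.9 Fy 1.3 grasp 0.0
```

```bash
python3 -m creep '[[[0,-0.003,0,0,0,0,-1],[0,0,0,0,0,0,-0.8],[0,0,0,0,0,0,-0.7],[0,0,0,0,0,0,-0.6],[0,0,0,0,0,0,-0.55],[0,0,0,0,0,0,-0.55],[0,0,0,0,0,0,-0.55],[0,0,0,0,0,0,-0.55]]]' 30
python3 -c "from h import *;gun()"
```

```text
t: 8.18
ee_pos: [0.4857, -0.1924, 0.1141]
tcp_rot: [2.485, 1.917, 0.003]
contact_force: [4.4, -4.2, -0.7]
opening: 0.0714
grasp_force: 2.2
t 8.18 x -84.4 y -7.5 z 114.1 leverfinger -43.2 barfinger 28.2 Fy -5.3 grasp 2.2
```

```bash
python3 -m creep '[[[0,0,0,0,0,0,-0.45],[0,0,0,0,0,0,-0.38],[0,0,0,0,0,0,-0.33],[0,0,0,0,0,0,-0.33],[0,0,0,0,0,0,-0.33]]]'
python3 -c "from h import *;gun()"
```

```text
t: 8.6
ee_pos: [0.4862, -0.1929, 0.1143]
tcp_rot: [2.484, 1.916, 0.004]
contact_force: [5.1, -5.2, -2.1]
opening: 0.0613
grasp_force: 2.9
t 8.60 x -84.8 y -8.2 z 114.3 leverfinger -38.8 barfinger 22.4 Fy -6.2 grasp 2.9
```

```bash
python3 -m creep '[[[0,0,0,0,0,0,-0.30],[0,0,0,0,0,0,-0.30],[0,0,0,0,0,0,-0.30]]]'
python3 -c "from h import *;gun()"; python3 -m creep '[[[0,0,0,0,0,0,-0.27],[0,0,0,0,0,0,-0.27],[0,0,0,0,0,0,-0.27]]]'
python3 -c "from h import *;gun()"
```

```text
t: 8.85
ee_pos: [0.4863, -0.193, 0.1143]
tcp_rot: [2.484, 1.915, 0.004]
contact_force: [5.2, -4.8, -1.7]
opening: 0.0599
grasp_force: 2.9
t 8.85 x -84.9 y -8.3 z 114.3 leverfinger -38.2 barfinger 21.7 Fy -6.2 grasp 2.9
t: 9.1
ee_pos: [0.4866, -0.1931, 0.1144]
tcp_rot: [2.484, 1.915, 0.005]
contact_force: [5.5, -5.2, -1.2]
opening: 0.0585
grasp_force: 3.3
t 9.10 x -84.9 y -8.6 z 114.4 leverfinger -37.9 barfinger 20.6 Fy -6.6 grasp 3.3
```

```bash
for i in 1; do python3 -m creep '[[[0,0,0,0,0,0,-0.24],[0,0,0,0,0,0,-0.24],[0,0,0,0,0,0,-0.24]]]' >/dev/null; python3 -c "from h import *;gun()"; python3 -m creep '[[[0,0,0,0,0,0,-0.21],[0,0,0,0,0,0,-0.21],[0,0,0,0,0,0,-0.21]]]'>/dev/null
python3 -c "from h import *;gun()"; done
```

```text
t 9.35 x -84.9 y -9.2 z 114.6 leverfinger -38.0 barfinger 19.5 Fy -8.3 grasp 4.0
t 9.60 x -84.9 y -9.8 z 114.7 leverfinger -37.7 barfinger 18.0 Fy -10.0 grasp 4.6
```

The lever has stopped moving while the force rises from 6 to 10 N, so this is the pressure point. I hold here for 1.25 s.

```bash
python3 -m creep '[[[0,0,0,0,0,0,-0.22],[0,0,0,0,0,0,-0.22],[0,0,0,0,0,0,-0.22],[0,0,0,0,0,0,-0.22],[0,0,0,0,0,0,-0.22],[0,0,0,0,0,0,-0.22],[0,0,0,0,0,0,-0.22],[0,0,0,0,0,0,-0.22]]]' >/dev/null
python3 -c "from h import *;gun()"
python3 -m creep '[[[0,0,0,0,0,0,-0.22],[0,0,0,0,0,0,-0.22],[0,0,0,0,0,0,-0.22],[0,0,0,0,0,0,-0.22],[0,0,0,0,0,0,-0.22],[0,0,0,0,0,0,-0.22],[0,0,0,0,0,0,-0.22]]]' >/dev/null
python3 -c "from h import *;gun()"
```

```text
t 10.27 x -84.9 y -9.6 z 114.6 leverfinger -37.8 barfinger 18.5 Fy -9.3 grasp 4.4
t 10.85 x -84.9 y -9.7 z 114.7 leverfinger -37.7 barfinger 18.4 Fy -9.3 grasp 4.4
```

```bash
python3 -m creep '[[[0,-0.003,0,0,0,0,-0.15],[0,0,0,0,0,0,-0.05],[0,0,0,0,0,0,0.05],[0,0,0,0,0,0,0.1],[0,0,0,0,0,0,0.15],[0,0,0,0,0,0,0.2],[0,0,0,0,0,0,0.2],[0,0,0,0,0,0,0.2]]]' 40
python3 -c "from h import *;gun()"
```

```text
t: 11.52
ee_pos: [0.4846, -0.1937, 0.115]
tcp_rot: [2.482, 1.913, 0.005]
contact_force: [8.5, -7.4, 0.6]
opening: 0.038
grasp_force: 39.9
t 11.52 x -86.0 y -6.8 z 115.0 leverfinger -25.9 barfinger 12.2 Fy -10.1 grasp 39.9
```

The fingers stopped at 38 mm opening with 40 N grip, so the lever is fully squeezed against the bar. I hold it, then release and lift clear.

```bash
python3 -m creep '[[[0,0,0,0,0,0,0.2],[0,0,0,0,0,0,0.2],[0,0,0,0,0,0,0.2],[0,0,0,0,0,0,0.2],[0,0,0,0,0,0,0.2],[0,0,0,0,0,0,0.2],[0,0,0,0,0,0,0.2],[0,0,0,0,0,0,0.2]]]' >/dev/null
python3 -m creep '[[[0,0,0,0,0,0,0.2],[0,0,0,0,0,0,0.2],[0,0,0,0,0,0,0.2],[0,0,0,0,0,0,0.2],[0,0,0,0,0,0,0.2],[0,0,0,0,0,0,0.2],[0,0,0,0,0,0,0.2],[0,0,0,0,0,0,0.2]]]' >/dev/null
python3 -c "from h import *;gun()"
python3 -m creep '[[[0,0,0,0,0,0,-0.3],[0,0.006,0,0,0,0,-1],[0,0.006,0,0,0,0,-1],[0,0,0,0,0,0,-1],[0,0,0,0,0,0,-1],[0,0,0,0,0,0,-1],[0,0,0,0,0,0,-1],[0,0,0,0,0,0,-1]]]' >/dev/null
python3 -c "from h import *;gun()"
```

```text
t 12.85 x -86.0 y -6.9 z 115.0 leverfinger -25.9 barfinger 12.2 Fy -10.4 grasp 39.9
t 13.52 x -84.1 y -13.8 z 113.2 leverfinger -58.5 barfinger 31.0 Fy 0.0 grasp 0.0
```

```bash
python3 -m creep '[[[0,0.002,0,0,0,0,-1],[0,0,-0.03,0,0,0,-1],[0,0,-0.035,0,0,0,-1],[0,0,-0.035,0,0,0,-1],[0,0,-0.035,0,0,0,-1],[0,0,0,0,0,0,-1],[0,0,0,0,0,0,-1],[0,0,0,0,0,0,-1]]]'
python3 - <<'E'
from h import *
c=read_camera("side");cv2.imwrite("pics/s2.png",c["img"][...,::-1]);c=read_camera("top");cv2.imwrite("pics/t2.png",c["img"][...,::-1])
c=read_camera("wrist");O=np.array([.4999,-.1088]);a=np.radians(75.25);X=np.array([np.cos(a),np.sin(a)]);Y=np.array([-X[1],X[0]])
P=cloud(c);p=P[...,:2]-O;x=p@X*1000;y=p@Y*1000
m=(P[...,2]>.115)&(P[...,2]<.14)&(abs(x+85)<2)&(y>-70)&(y<-14);print("lever y at x-85:",np.nanmin(y[m]),np.nanmax(y[m]))
E
```

```text
t: 14.18
ee_pos: [0.494, -0.1942, 0.2479]
tcp_rot: [-2.487, -1.918, 0.001]
contact_force: [-0.6, -0.4, -0.2]
opening: 0.0916
grasp_force: 0.0
lever y at x-85: -46.44091574309011 -38.9198598754348
```

View pics/s2.png

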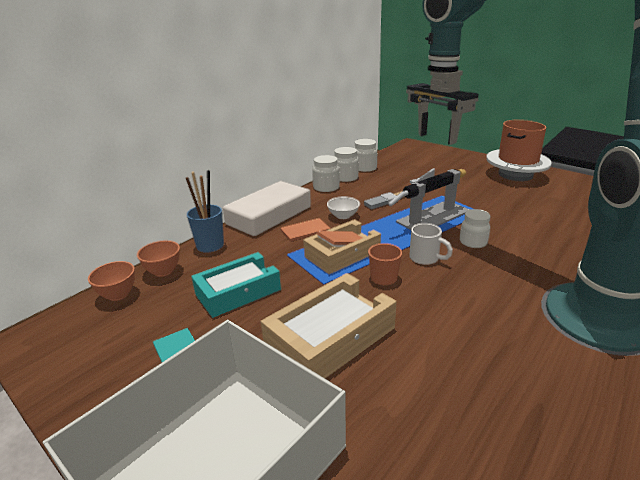

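The side view shows the tile tipped up in its nest (340,237), the gun lever back out (the wrist depth agrees), and the bystanders unmoved.

```bash
python3 -c "from cell import close_job;print(close_job())"
```

```text
the job is handed in; nothing more can be done
None
```

The job is handed in with no verdict shown: the tile was pressed to its stop (0.358 rad measured) and was still tipped at the end; the lever was held over 1 s at the pressure point, then over 1 s fully squeezed, and sprang back; bystanders look unmoved.

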